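# Set and lock a jeweller's rolling mill

## Task

Set the roller gap on the rolling mill: with a fingertip, gently push the long pointer arm of the handle on its top clockwise (seen from above) until it points at the raised tab on the dial, without swinging it past the tab. Then lock the setting by pushing the small clamp lever at the other end of the mill's top all the way round to its stop, anticlockwise. Do not lift the handle off its screw, leave the setting at the tab, disturb nothing else on the bench, and finish clear of everything.

Things in the scene. Friction and masses are not known exactly. Their poses are not given: they have to be found in the camera images.
- mill: Grey jeweller's rolling mill fixed to the bench: base 140 x 300 mm, two columns with two steel rollers between, flat top bridge 100 x 290 mm, 170 mm above the bench. Origin at the centre of the underside; z up; long side along its y, which is within 0.3 rad of the robot's y. On top: handle with dial (at y +80), clamp lever (y -100). Nothing is higher than 225 mm.
- dial: Flat round aluminium disc under the handle, fixed during a run, radius 98 mm, upper face 176 mm above the bench; origin at the centre of its underside, on the handle's axis. Its only raised thing is the tab: a dark steel block 8 mm wide, 82 to 98 mm from the axis, top 185 mm above the bench, on the disc's -x side.
- mark (a point): Point just inside the tab over the dial, 78 mm from the handle's axis, 185 mm above the bench: the pointer tip must end over it, seen from above. Its x axis points from the tab to the handle's axis. The mark lies 0.9 to 2.9 rad clockwise of where the pointer starts.
- handle_axis (a point): Point on the handle's upright turning axis, 200 mm above the bench, at the mid-height of its arms; at (0, 80, 200) mm in the mill's frame. The hub has radius 19 mm and its top is 20 mm above this point. The handle (about 0.45 kg) just sits on its screw and would come up if pulled.
- pointer_tip (a point): End of the long pointer arm, 78 mm from the axis, 200 mm above the bench. The handle has three level arms 120 degrees apart: the pointer arm, a dark steel bar 12 mm wide and high out to 67 mm from the axis, then a 6 mm wide nose to 78 mm; and two short 10 mm rods ending at 52 mm in 18 mm black balls. The pointer bar's underside is 18 mm above the dial, the balls' 15 mm.
- handle (a joint): Handle angle, rad, grows CLOCKWISE seen from above: at 0 the pointer arm points along the mill's -x (towards the robot), at 1.57 along its +y, at 3.14 along +x. Stops at -0.05 and 3.4; starts at 0 to 0.8; the mark is at 1.7 to 2.9. It stays where it is left; turning takes about 0.14 N m (2.5 N at 55 mm from the axis).
- clamp_axis (a point): Point on the clamp lever's upright turning axis, 200 mm above the bench, at the lever's mid-height; at (0, -100, 200) mm in the mill's frame. Its hub has radius 16 mm.
- clamp_knob (a point): Centre of the 20 mm black ball at the end of the clamp lever, 60 mm from the clamp's axis, 200 mm above the bench. The lever is a level steel bar 12 mm wide and high, its underside 24 mm above the mill's top.
- clamp (a joint): Clamp lever angle, rad, grows ANTICLOCKWISE seen from above: at 0 it points along the mill's -x (towards the robot), open; at its stop, 1.4, locked, it points nearly along the mill's -y, away from the handle. Starts at 0 to 0.35. Stays where it is left; turning takes about 0.12 N m.
- jar: Loose glass jar with a steel lid, 52 mm wide, 65 mm high, upright on the bench; origin at the centre of its underside. Leave alone.
- hammer: Loose small hammer, 200 mm long, lying on the bench. Leave alone.
- ringbox: Loose open black box, 75 x 95 x 40 mm, on the bench; origin at the centre of its underside. Leave alone.
- mandrel: Loose steel bezel mandrel, a slim cone 112 mm tall on a 44 mm foot, standing on the bench; origin at the centre of its underside. Leave alone.

How it is judged (in metres and radians):
On the way, in this order (a step that is already met when the one before it is completed fails the run):
1. the pointer stands at the tab while the clamp lever is still open (horizontal distance between pointer_tip and mark below 0.009 m and value of joint clamp below 0.7 rad), for 0.2 s.
2. the clamp lever is at its stop (horizontal distance between pointer_tip and mark below 0.009 m and value of joint clamp above 1.3 rad), for 0.2 s.
At the end, for the whole second after the job is handed in: The pointer tip is within 9 mm (seen from above) of the mark point at the tab, the clamp lever is within 0.1 rad of its locked stop (joint above 1.3), the handle is down on its screw and both are at rest (all of step 2 and z of pointer_tip in the frame of mill below 0.208 m and velocity of joint handle between -0.05 and 0.05 rad/s and velocity of joint clamp between -0.05 and 0.05 rad/s); the robot touches nothing.
It fails at once if the pointer goes past the tab, clockwise, by more than 12 mm at its tip (y of pointer_tip in the frame of mark above 0.012 m and x of pointer_tip in the frame of mark below 0.06 m).
It fails at once if the handle is lifted more than 8 mm off its seat (not (z of pointer_tip in the frame of mill below 0.208 m)).
It fails at once if the fingers push or squeeze the mill, its handle or its clamp with more than 30 N (contact force between the fingers and mill above 30 N).
It fails at once if the jar, hammer, box or mandrel is moved more than 15 mm (distance of any of jar, hammer, ringbox, mandrel from where it was at the start of the episode above 0.015 m).
It also fails if it takes over 54 s, if anything falls off the work surface, if the arm or the gripper's body presses on something with over 40 N, if the wrist force passes 120 N, or if a joint passes its speed limit or range.

## Robot

A 7-joint arm with a two-finger parallel gripper is mounted at the origin on the work surface. World frame = base frame: x ahead of the robot, y to its left, z up, the work surface at z = 0. Lengths are in mm, angles in rad, forces in N, time in s.
With the tool pointing down it reaches from about 400 to 875 mm from the base axis. Payload 4.4 kg.
Tool frame: the origin (TCP) lies at the very end of the fingers, on their centre line; the grasp point (between the pads) lies 19 mm behind it; z points along the fingers, y is the direction in which the jaws open and shut (so a half turn about z gives the same grasp; the last joint's range is limited). The gripper opens to 85 mm and grips with 20 to 120 N. Pads are 22 mm wide; open, the fingers measure 114 mm over their backs; the gripper's body (76 mm by 85 mm) begins 54 mm behind the grasp point. The pads swing forward as they close: fully open they stand 13 mm farther back than shut.
Start: joints at [-1.397, 0.628, 0.038, 1.517, -0.027, 0.996, -0.02], TCP at [154.355, 631.421, 231.313] pointing down, gripper open.
Joint ranges: [-3.06, 3.06], [-0.37, 2.12], [-1.25, 1.32], [0.18, 2.47], [-1.1, 4.24], [0.23, 1.98], [-2.94, 2.94]. Speed limits (rad/s): [2.57, 2.57, 3.14, 3.14, 3.14, 3.14, 3.14].

## Interface

Orientations are given as [roll, pitch, yaw] about the fixed x, y, z axes, in that order (R = Rz(yaw) Ry(pitch) Rx(roll)).
In Python, from cell import ctrl gives the robot as it stands.
- The arm moves only by the shell command python3 -m crank 'ROWS' [OPENING]. ROWS is JSON, a list that holds one entry, the list of rows, each a list of 6 numbers: the shift along the tool's x, y, z in units of 30 mm (1.0 is 30 mm), then the turn, a rotation vector about the tool's x, y, z in units of 6 degrees (1.0 is 6 degrees). In form: [[[tx, ty, tz, rx, ry, rz], ...]]. A call has 1 to 12 rows; each row shifts and turns the pose as measured when the row begins, along the tool's axes as they then stand; what a row does not reach is not made up. A row lasts 1/12 s, in which the tool goes at most 41.7 mm and 7.16 degrees, less where a joint would pass 70% of its speed; a pose out of reach is approached as far as the arm can. A call is refused whole if a number of a shift passes 1 or a number of a turn 1, either way. A call with a gripper value outside its range is refused whole. OPENING is the gripper command: -1 is fully open, 1 is shut, values between are in proportion, set as the call begins (- or left out, the last holds). The fingers move at their own pace and stop on an object; the grip force is fixed at half the most. Time passes only in rows, so rows that do not move let the fingers close. It gives the time, the measured TCP pose, the force and the opening at its end, in the units of the state.
- ctrl.read_state(): the state, without advancing time (a new reading comes with each control period).
- ctrl.get_image(name): name is "side" or "top"; returns a dict with "color" (420x560x3 uint8, red, green, blue), "depth" (420x560 float32, mm along the optical axis (not along the pixel's ray), 0 where there is no reading), "camera_matrix" (3x3 intrinsics, pixels), "k1" (the pictures are not rectified: a ray, as slopes to the right and down, at radius r is drawn at 1 + k1 r^2 times it, then the intrinsics apply), "R" (3x3) and "t" (3): a world point X has camera coordinates R X + t. Camera axes: x right, y down, z forward; pixel columns grow to the right and rows downward; lengths in mm; the calibration is good to about 2 mm. A picture is of the moment at which its call begins.
- ctrl.finish_job(): hands the job in, once; it reports no verdict.
Trained networks look in a picture, given as the dict that the camera call returned (one of the last four; its "shot" number tells which), for a name from the list of things; names that differ only in an ending like _2 or _b are one class to them, and where a whole thing is asked for, a point or a joint stands for the part that bears it (a point fixed in the world has none). Each returns a list of dicts, best first, with "conf" (0 to 1); they miss things now and then, are a little off and sometimes report something else, mostly with a low value. They report only what shows in the picture. A call takes as long as a camera call.
- ctrl.search_frame(query, picture): "extent" ([centre column, centre row, width, height] in pixels, round what is visible of it).
The state is a dict: "clock": time; "qpos": joint angles; "qd": joint speeds; "tau": joint torques, N m; "eef_pos": TCP position; "tool_rot": TCP orientation; "force": force on the tool from outside, world axes, zero at the start; "torque": the same for the moment, N m; "width": finger opening in mm.
Only numpy, scipy, OpenCV 4.12 (cv2) and the standard library are available. Lean on these libraries where they do the work, as an engineer would, in place of code of your own. Each camera call takes 0.05 s, during which the arm holds its last target. There are 200 camera calls.

## Working session

There is one attempt and no reset: what is moved stays moved. The work goes in short steps, Python scripts to look and compute and a shell command to move; the robot and the scene stay as the last step left them, time stands still between calls to the robot, and variables do not carry over. Pictures are saved under pics/ and viewed, about 8 in all and at most 12, crops included, and the job is handed in when it is done.

```bash
mkdir -p pics; cat > h.py <<'E'
import numpy as np, cv2
from cell import ctrl
def unproj(p,u,v,z=None):
    K=p["camera_matrix"];R=np.array(p["R"]);t=np.array(p["t"]);K=np.array(K)
    d=cv2.undistortPoints(np.array([[[u,v]]],float),K,np.array([p["k1"],0,0,0,0.]))[0,0]
    ray=R.T@np.array([d[0],d[1],1]);c=-R.T@t
    if z is not None: return c+ray*(z-c[2])/ray[2]
    return c+ray*p["depth"][int(round(v)),int(round(u))]
def cloud(p):
    K=np.array(p["camera_matrix"]);h,w=p["depth"].shape
    uu,vv=np.meshgrid(np.arange(w),np.arange(h))
    d=cv2.undistortPoints(np.stack([uu,vv],-1).reshape(-1,1,2).astype(float),K,np.array([p["k1"],0,0,0,0.]))[:,0]
    z=p["depth"].reshape(-1,1);P=np.hstack([d*z,z])
    return ((P-np.array(p["t"]))@np.array(p["R"])).reshape(h,w,3)
def proj(p,X):
    r=cv2.Rodrigues(np.array(p["R"]))[0]
    return cv2.projectPoints(np.array(X,float).reshape(-1,1,3),r,np.array(p["t"],float),np.array(p["camera_matrix"]),np.array([p["k1"],0,0,0,0.]))[0][:,0]
E
python3 - <<'E'
from h import *
s=ctrl.read_state();print({k:np.round(v,3).tolist() for k,v in s.items()})
for n in("top","side"):
    p=ctrl.get_image(n);cv2.imwrite(f"pics/{n}0.png",p["color"][...,::-1]);np.save(f"{n}0.npy",p,allow_pickle=True)
    print(n,np.round(-np.array(p["R"]).T@p["t"]),np.array(p["R"]).round(2).tolist())
    for q in["mill","dial","handle","pointer_tip","clamp","clamp_knob","handle_axis","clamp_axis","jar","hammer","ringbox","mandrel"]:
        r=ctrl.search_frame(q,p)
        for d in r[:2]:
            e=d["extent"];print(q,round(d["conf"],2),np.round(e).tolist(),unproj(p,e[0],e[1]).round().tolist())
E
```

```text
{'clock': 0.0, 'qpos': [-1.397, 0.629, 0.038, 1.518, -0.027, 0.996, -0.02], 'qd': [-0.001, 0.001, 0.002, 0.001, -0.001, 0.001, 0.0], 'tau': [0.0, -56.342, 1.226, -19.343, 0.011, 0.011, 0.0], 'eef_pos': [154.2, 630.789, 230.402], 'tool_rot': [-3.14, 0.0, 2.902], 'force': [0.766, 0.061, 0.156], 'torque': [0.025, -0.014, -0.075], 'width': 85.488}
top [ 332.  -21. 1258.] [[-0.03, -1.0, -0.03], [-0.99, 0.03, -0.16], [0.16, 0.02, -0.99]]
mill 0.61 [286.0, 203.0, 96.0, 54.0] [548.0, -14.0, 170.0]
dial 0.82 [254.0, 194.0, 71.0, 63.0] [569.0, 75.0, 213.0]
handle 0.67 [250.0, 197.0, 31.0, 37.0] [561.0, 86.0, 209.0]
handle 0.64 [252.0, 192.0, 62.0, 66.0] [574.0, 79.0, 208.0]
pointer_tip 0.65 [252.0, 198.0, 32.0, 38.0] [564.0, 82.0, 177.0]
clamp 0.7 [315.0, 201.0, 12.0, 33.0] [544.0, -93.0, 202.0]
clamp_knob 0.6 [314.0, 203.0, 13.0, 31.0] [539.0, -92.0, 209.0]
handle_axis 0.56 [285.0, 200.0, 96.0, 47.0] [557.0, -10.0, 166.0]
clamp_axis 0.57 [284.0, 205.0, 99.0, 55.0] [543.0, -7.0, 168.0]
jar 0.59 [187.0, 268.0, 16.0, 19.0] [375.0, 298.0, 70.0]
jar 0.23 [318.0, 202.0, 11.0, 32.0] [548.0, -103.0, 
[... 515 characters left out ...]
208.0]
handle 0.24 [422.0, 259.0, 23.0, 35.0] [662.0, -374.0, 54.0]
pointer_tip 0.86 [259.0, 150.0, 44.0, 25.0] [566.0, 77.0, 210.0]
pointer_tip 0.28 [307.0, 189.0, 23.0, 24.0] [541.0, -103.0, 204.0]
clamp 0.83 [308.0, 189.0, 23.0, 24.0] [545.0, -101.0, 202.0]
clamp_knob 0.59 [306.0, 186.0, 23.0, 28.0] [546.0, -93.0, 207.0]
handle_axis 0.61 [288.0, 199.0, 111.0, 131.0] [526.0, -56.0, 154.0]
clamp_axis 0.6 [288.0, 197.0, 112.0, 128.0] [524.0, -57.0, 161.0]
jar 0.85 [158.0, 198.0, 18.0, 28.0] [369.0, 285.0, 47.0]
hammer 0.57 [371.0, 328.0, 73.0, 69.0] [443.0, -383.0, 19.0]
ringbox 0.56 [225.0, 138.0, 38.0, 26.0] [714.0, 385.0, -1.0]
mandrel 0.84 [423.0, 258.0, 22.0, 36.0] [664.0, -373.0, 56.0]
```

```bash
cat >> h.py <<'E'
def ortho(p,z,x0=440,x1=700,y0=-190,y1=210,s=1.5):
    # image: col -> y decreasing (left=+y), row -> x decreasing (up=+x)
    ys=np.arange(y1,y0,-1/s);xs=np.arange(x1,x0,-1/s)
    Y,X=np.meshgrid(ys,xs);uv=proj(p,np.stack([X,Y,0*X+z],-1)).reshape(X.shape+(2,)).astype(np.float32)
    return cv2.remap(p["color"],uv[...,0],uv[...,1],cv2.INTER_CUBIC)[...,::-1]
E
python3 - <<'E'
from h import *
ims=[]
for n,s in(("top",1.9),("side",1.9)):
    p=np.load(f"{n}0.npy",allow_pickle=True).item()
    im=ortho(p,200 if n=="top" else 185,s=1.98,x0=480,x1=630 if n=="top" else 630).copy()
    C=cloud(p)
    m=(C[...,2]>160)&(C[...,2]<230)&(abs(C[...,0]-560)<150)&(abs(C[...,1])<250)
    Q=C[m];b=Q[(Q[:,2]<173)]
    print(n,len(Q),len(b),np.histogram(Q[:,2],bins=np.arange(160,232,4)))
    print("bridge rect",cv2.minAreaRect(b[:,:2].astype(np.float32)))
    print("dial+bridge rect",cv2.minAreaRect(Q[Q[:,2]<182][:,:2].astype(np.float32)))
    ims.append(im)
cv2.imwrite("pics/o1.png",np.vstack(ims));print(np.vstack(ims).shape)
E
```

```text
top 5243 1618 (array([  12,  275, 1056, 1780, 1472,   78,   21,    6,    3,   20,   81,
        189,  122,   73,   39,   16,    0]), array([160, 164, 168, 172, 176, 180, 184, 188, 192, 196, 200, 204, 208,
       212, 216, 220, 224, 228]))
bridge rect ((580.2825927734375, 15.730972290039062), (324.3064880371094, 190.7571563720703), 87.42350769042969)
dial+bridge rect ((582.7779541015625, 16.989410400390625), (328.331298828125, 194.4097137451172), 88.77491760253906)
side 4703 1934 (array([ 107,  560,  939, 1860,  463,   46,   34,   25,   58,   93,  153,
        198,   91,   49,   22,    5,    0]), array([160, 164, 168, 172, 176, 180, 184, 188, 192, 196, 200, 204, 208,
       212, 216, 220, 224, 228]))
bridge rect ((569.9655151367188, 16.1927490234375), (331.77410888671875, 193.7366485595703), 78.41436767578125)
dial+bridge rect ((569.4609985351562, 16.230377197265625), (331.9052429199219, 195.33718872070312), 77.37519073486328)
(594, 792, 3)
```

View pics/o1.png

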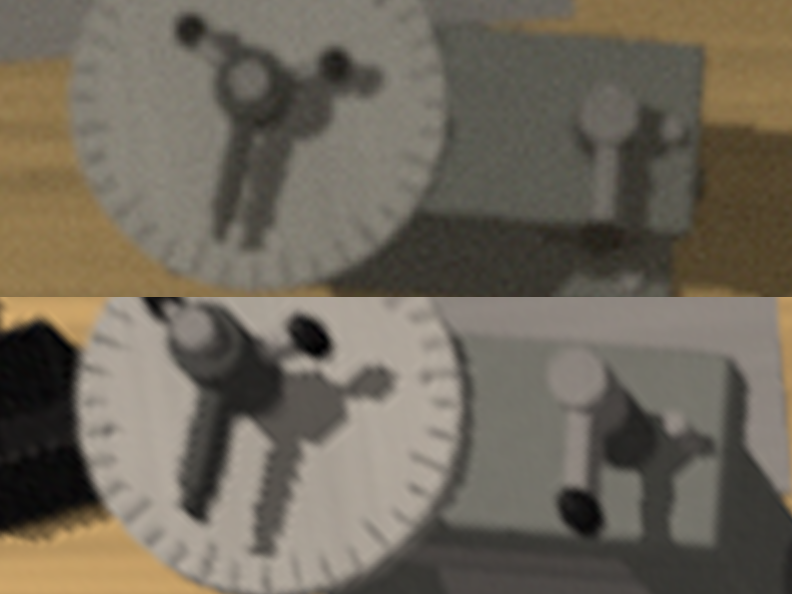

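View pics/top0.png

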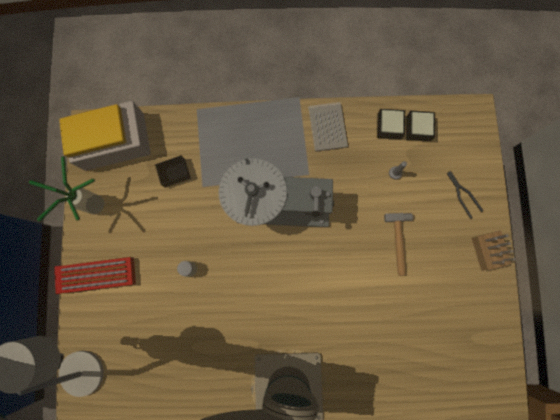

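```bash
python3 - <<'E'
from h import *
ims=[]
for n in("top","side"):
    p=np.load(f"{n}0.npy",allow_pickle=True).item()
    for z in(185,206):
        im=ortho(p,z,s=1.9,x0=470,x1=680,y0=-30,y1=180).copy()
        im=cv2.convertScaleAbs(im,alpha=1.6 if n=="top" else 1.1)
        for k in range(0,210,50):
            cv2.putText(im,str(180-k),(int(k*1.9),8),0,.3,(0,0,255),1);cv2.line(im,(int(k*1.9),10),(int(k*1.9),16),(0,0,255))
            cv2.putText(im,str(680-k),(0,int(k*1.9)+4),0,.3,(0,0,255),1);cv2.line(im,(22,int(k*1.9)),(28,int(k*1.9)),(0,0,255))
        ims.append(im[:297])
cv2.imwrite("pics/o2.png",np.vstack([np.hstack(ims[:2]),np.hstack(ims[2:])]))
E
```

```text
(no output)
```

View pics/o2.png

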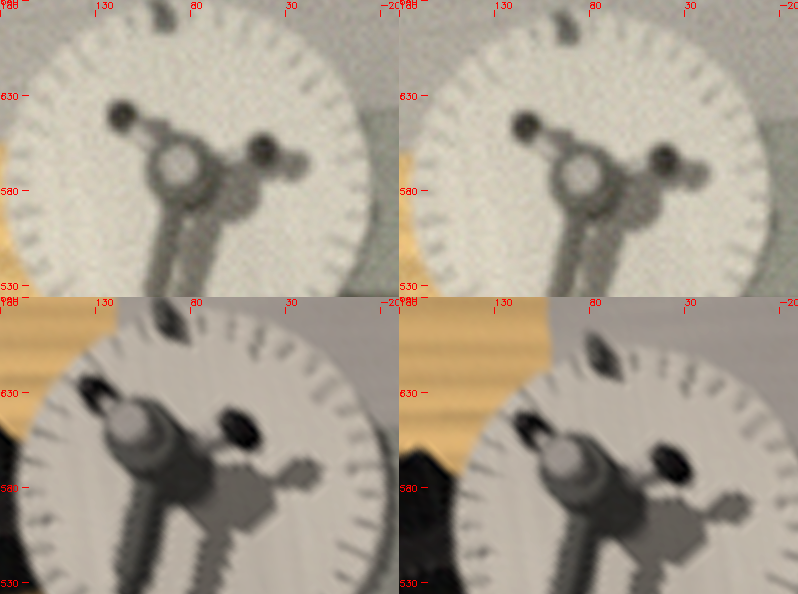

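The tab shows at about (165, 17) in the top-left view. The pointer points towards the robot and the clamp lever is open. My estimates are handle axis (585, 83), clamp axis (570, -96) and about 2.77 rad left to turn. Next I shut the fingers and approach high.

```bash
python3 -m crank '[[[-0.7,-0.65,-0.05,0,0,0],[-0.7,-0.65,-0.05,0,0,0],[-0.7,-0.65,-0.05,0,0,0],[-0.7,-0.65,-0.05,0,0,0],[-0.7,-0.65,-0.05,0,0,0],[-0.7,-0.65,-0.05,0,0,0],[-0.7,-0.65,-0.05,0,0,0],[-0.7,-0.65,-0.05,0,0,0],[-0.7,-0.65,-0.05,0,0,0],[-0.7,-0.65,-0.05,0,0,0],[-0.7,-0.65,-0.05,0,0,0],[-0.7,-0.65,-0.05,0,0,0]]]' 1; cat > d.py <<'E'
import sys
from h import *
from scipy.spatial.transform import Rotation as Ro
# python3 d.py x y z [yaw]: remaining shift in tool units; plus handle-frame coordinates
s=ctrl.read_state();R=Ro.from_euler("xyz",s["tool_rot"]).as_matrix()
e=np.array(s["eef_pos"]);print("t",s["clock"],"tcp",e.round(1),"rpy",np.round(s["tool_rot"],3),"F",np.round(s["force"],1),"q7",round(s["qpos"][6],2),"w",round(s["width"],1))
if len(sys.argv)>3:
    g=np.array(sys.argv[1:4],float);print("units",(R.T@(g-e)/30).round(2))
E
python3 d.py 527 63.5 240
```

```text
clock: 2.3
eef_pos: [346.1, 340.1, 248.1]
tool_rot: [3.134, -0.004, 2.917]
force: [0.3, 0.0, 0.3]
width: 0.1
t 2.3 tcp [346.1 340.1 248.1] rpy [ 3.134 -0.004  2.917] F [0.3 0.  0.3] q7 0.55 w 0.1
units [-7.94 -7.65  0.18]
```

```bash
python3 -m crank '[[[-0.7,-0.65,0,0,0,0],[-0.7,-0.65,0,0,0,0],[-0.7,-0.65,0,0,0,0],[-0.7,-0.65,0,0,0,0],[-0.7,-0.65,0,0,0,0],[-0.7,-0.65,0,0,0,0],[-0.7,-0.65,0,0,0,0],[-0.7,-0.65,0,0,0,0],[-0.7,-0.65,0,0,0,0],[-0.7,-0.65,0,0,0,0],[-0.7,-0.8,0,0,0,0],[0,0,0,0,0,0]]]' >/dev/null; python3 d.py 527 63.5 240
python3 - <<'E'
from h import *
ims=[]
for n in("top","side"):
    p=ctrl.get_image(n);np.save(f"{n}1.npy",p,allow_pickle=True)
    im=ortho(p,206 if n=="top" else 206,s=1.9,x0=460,x1=680,y0=-30,y1=180).copy()
    ims.append(cv2.convertScaleAbs(im,alpha=1.6 if n=="top" else 1.1))
cv2.imwrite("pics/o3.png",np.hstack(ims))
E
```

```text
t 3.3 tcp [534.4  54.8 249.2] rpy [3.132 0.006 2.909] F [ 0.6 -0.6  0.7] q7 1.26 w -0.1
units [0.31 0.22 0.31]
```

View pics/o3.png

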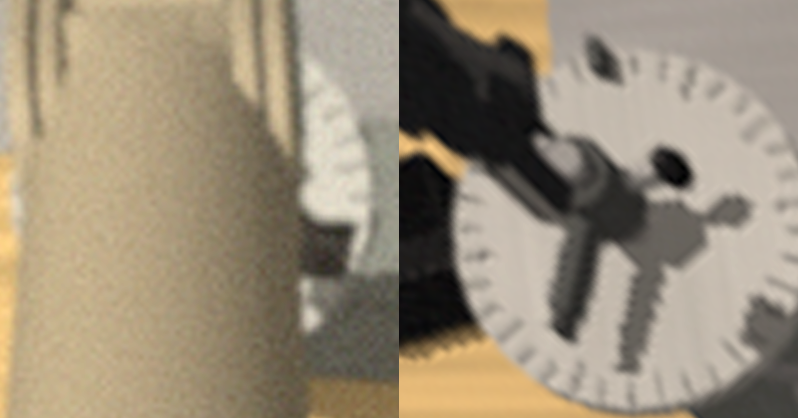

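```bash
python3 -m crank '[[[0.3,0.1,0.3,0.05,0,0],[0,0,0.4,0,0,0],[0,0,0.4,0,0,0],[0,0,0.4,0,0,0],[0,0,0.3,0,0,0],[0,0,0.1,0,0,0],[0,0,0,0,0,0]]]' >/dev/null; python3 d.py 527 63.5 188
```

```text
t 3.9833 tcp [520.4  76.9 190.8] rpy [3.127e+00 1.000e-03 2.927e+00] F [0.5 0.1 0. ] q7 1.25 w -0.1
units [-0.31 -0.39  0.09]
```

```bash
python3 -m crank '[[[-0.3,-0.1,0.06,0,0,0],[0,0,0,0,0,0],[0,0,0,0,0,0]]]' >/dev/null; python3 d.py 527 63.5 188
python3 - <<'E'
from h import *
p=ctrl.get_image("side");np.save("side2.npy",p,allow_pickle=True)
im=ortho(p,190,s=2.2,x0=460,x1=680,y0=-30,y1=210).copy()
cv2.imwrite("pics/o4.png",im)
E
```

```text
t 4.2333 tcp [529.7  73.2 189.8] rpy [3.126e+00 2.000e-03 2.930e+00] F [-0.1 -0.4 -0.8] q7 1.26 w -0.2
units [ 0.02 -0.34  0.06]
```

View pics/o4.png

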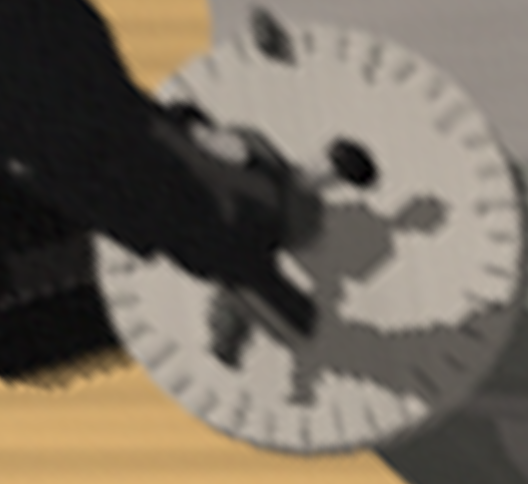

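```bash
cat >> d.py <<'E'
A=np.array([585,83.]);yw=s["tool_rot"][2];ux=np.array([np.cos(yw),np.sin(yw)]);uy=np.array([np.sin(yw),-np.cos(yw)])
r=e[:2]-A;print("rad %.1f tan %.1f yaw %.3f world-polar %.3f"%(r@ux,r@uy,yw,np.arctan2(r[1],r[0])))
E
python3 -m crank '[[[0.03,0.08,0.01,0.01,0,0.4],[0.03,0.08,0.01,0,0,0.4],[0.03,0.08,0,0,0,0.4],[0.03,0.08,0,0,0,0.4],[0.03,0.08,0,0,0,0.4],[0.03,0.08,0,0,0,0.4],[0.03,0.08,0,0,0,0.4],[0.03,0.08,0,0,0,0.4]]]' >/dev/null; python3 d.py
```

```text
t 4.95 tcp [527.5  83.6 190.6] rpy [ 3.139e+00 -2.000e-03  2.570e+00] F [-0.6 -1.4 -0.8] q7 0.95 w -0.2
rad 48.7 tan -30.6 yaw 2.570 world-polar 3.132
```

```bash
python3 -m crank '[[[0.05,0.2,0.03,0,0,0.2],[0.05,0.2,0.03,0,0,0.2],[0.06,0.16,0.02,0,0,0.4],[0.06,0.16,0.02,0,0,0.4],[0.06,0.16,0.02,0,0,0.4],[0.06,0.16,0.02,0,0,0.4]]]' >/dev/null; python3 d.py
```

```text
t 5.45 tcp [535.6 106.  188.5] rpy [-3.133 -0.     2.342] F [-2.8 -3.9  2.1] q7 0.72 w -0.0
rad 50.9 tan -19.4 yaw 2.342 world-polar 2.706
```

```bash
python3 -m crank '[[[0.05,0.12,0,0,0,0.4],[0.05,0.12,0,0,0,0.4],[0.05,0.12,0,0,0,0.4],[0.05,0.12,0,0,0,0.4],[0.05,0.12,0,0,0,0.4],[0.05,0.12,0,0,0,0.4],[0.05,0.12,0,0,0,0.4],[0.05,0.12,0,0,0,0.4]]]' >/dev/null; python3 d.py
```

```text
t 6.1167 tcp [545.8 120.9 188.9] rpy [-3.115  0.008  1.98 ] F [-2.7 -2.3  0.5] q7 0.4 w -0.3
rad 50.4 tan -20.9 yaw 1.980 world-polar 2.374
```

```bash
cat >> d.py <<'E'
z=R.T@np.array([0,0,-1.]);print("level rx,ry units",(np.cross([0,0,1],z)[:2]/np.radians(6)).round(2))
E
python3 d.py|tail -1
python3 -m crank '[[[0.05,0.12,0,0,0,0.4],[0.05,0.12,0,0,0,0.4],[0.05,0.12,0,0,0,0.4],[0.05,0.12,0,0,0,0.4],[0.05,0.12,0,0,0,0.4],[0.05,0.12,0,0,0,0.4],[0.05,0.12,0,0,0,0.4],[0.05,0.12,0,0,0,0.4]]]' >/dev/null; python3 d.py
```

```text
level rx,ry units [-0.26  0.08]
t 6.7833 tcp [561.9 131.9 188.9] rpy [-3.098  0.023  1.621] F [-3.3 -1.2  2.3] q7 0.1 w -0.1
rad 50.0 tan -20.6 yaw 1.621 world-polar 2.012
level rx,ry units [-0.41  0.22]
```

```bash
python3 -m crank '[[[0.05,0.12,0,-0.07,0.04,0.4],[0.05,0.12,0,-0.07,0.04,0.4],[0.05,0.12,0,-0.07,0.04,0.4],[0.05,0.12,0,-0.07,0.04,0.4],[0.05,0.12,0,-0.07,0.04,0.4],[0.05,0.12,0,-0.07,0.04,0.4],[0.05,0.12,0,-0.07,0.04,0.4],[0.05,0.12,0,-0.07,0.04,0.4]]]' >/dev/null; python3 d.py
```

```text
t 7.45 tcp [581.3 136.9 188.3] rpy [-3.139e+00  1.000e-03  1.264e+00] F [-4.2 -1.1  1.1] q7 -0.16 w 0.2
rad 50.2 tan -19.8 yaw 1.264 world-polar 1.640
level rx,ry units [-0.02  0.01]
```

```bash
python3 -m crank '[[[0.06,0.11,0,-0.03,0.01,0.4],[0.06,0.11,0,-0.03,0.01,0.4],[0.06,0.11,0,-0.03,0.01,0.4],[0.06,0.11,0,-0.03,0.01,0.4],[0.06,0.11,0,-0.03,0.01,0.4],[0.06,0.11,0,-0.03,0.01,0.4],[0.06,0.11,0,-0.03,0.01,0.4],[0.06,0.11,0,-0.03,0.01,0.4]]]' >/dev/null; python3 d.py
```

```text
t 8.1167 tcp [599.8 137.9 187.6] rpy [-3.14e+00  2.00e-03  9.11e-01] F [-2.8 -0.2  0.3] q7 -0.45 w -0.2
rad 52.5 tan -21.9 yaw 0.911 world-polar 1.307
level rx,ry units [-0.01  0.02]
```

```bash
python3 -m crank '[[[0.04,0.14,0,-0.02,0.01,0.4],[0.04,0.14,0,-0.02,0.01,0.4],[0.04,0.14,0,-0.02,0.01,0.4],[0.04,0.14,0,-0.02,0.01,0.4],[0.04,0.14,0,-0.02,0.01,0.4],[0.04,0.12,0,-0.02,0.01,0.4],[0,0,0,0,0,0]]]' >/dev/null; python3 d.py
python3 - <<'E'
from h import *
ims=[]
for n in("top","side"):
    p=ctrl.get_image(n);np.save(f"{n}3.npy",p,allow_pickle=True)
    im=ortho(p,206,s=1.9,x0=480,x1=700,y0=-30,y1=180).copy()
    ims.append(cv2.convertScaleAbs(im,alpha=1.6 if n=="top" else 1.2))
cv2.imwrite("pics/o5.png",np.hstack(ims))
E
```

```text
t 8.7 tcp [615.3 130.9 187.4] rpy [-3.134e+00  3.000e-03  6.490e-01] F [ 0.4 -0.6  0.5] q7 -0.65 w -0.0
rad 53.1 tan -19.8 yaw 0.649 world-polar 1.006
level rx,ry units [-0.08  0.03]
```

View pics/o5.png

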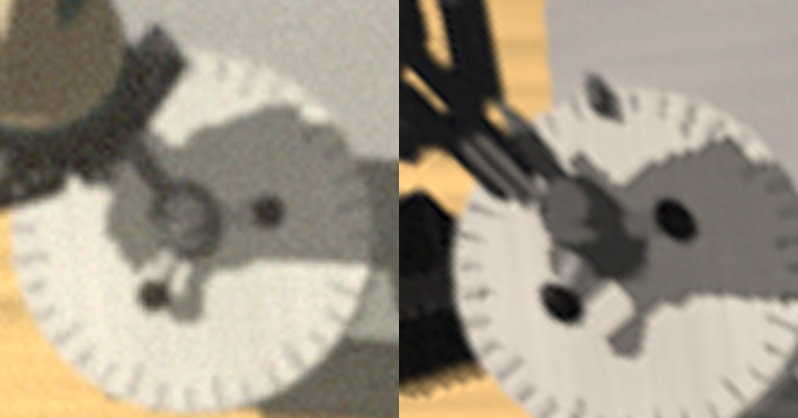

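```bash
python3 -m crank '[[[0.04,0.13,0,-0.02,0.01,0.4],[0.04,0.13,0,-0.02,0.01,0.4],[0.04,0.13,0,-0.02,0.01,0.4],[0.04,0.13,0,-0.02,0.01,0.4],[0.04,0.13,0,-0.02,0.01,0.4],[0.04,0.12,0,-0.02,0.01,0.4],[0.04,0.12,0,-0.02,0.01,0.4],[0.04,0.08,0,-0.02,0.01,0.3],[0,0,0,0,0,0]]]' >/dev/null; python3 d.py
cat > ha.py <<'E'
from h import *
import sys
A=np.array([585,83.])
p=ctrl.get_image("top");np.save("last.npy",p,allow_pickle=True)
s=4;im=ortho(p,200,s=s,x0=485,x1=685,y0=-17,y1=183)
g=im.max(2).astype(float);g=cv2.GaussianBlur(g,(0,0),6)
# mean darkness along 43 mm circle and pointer ray
a=np.linspace(-np.pi,np.pi,721)
f=lambda r,a:cv2.remap(g.astype(np.float32),((183-(A[1]+r*np.sin(a)))*s).astype(np.float32)[None],((685-(A[0]+r*np.cos(a)))*s).astype(np.float32)[None],1)[0]
v=np.mean([f(r,a) for r in(41,43,45)],0);v2=v.copy()
for k in range(5):
    i=v2.argmin();w=np.abs(np.angle(np.exp(1j*(a-a[i]))))<.2
    c=np.angle(np.sum((v.max()-v[w])**3*np.exp(1j*a[w])));print("dark at %.3f val %.0f (+120 %.3f, -120 %.3f)"%(c,v[i],np.angle(np.exp(1j*(c+2.0944))),np.angle(np.exp(1j*(c-2.0944)))));v2[np.abs(np.angle(np.exp(1j*(a-a[i]))))<.35]=999
cv2.imwrite(sys.argv[1],cv2.convertScaleAbs(cv2.resize(im,(500,500)),alpha=1.6))
E
python3 ha.py pics/o6.png
```

```text
t 9.55 tcp [630.4 119.1 186.8] rpy [-3.131  0.004  0.327] F [ 0.6 -0.9 -0.1] q7 -0.89 w -0.1
rad 54.5 tan -19.6 yaw 0.327 world-polar 0.672
level rx,ry units [-0.11  0.04]
dark at -1.771 val 42 (+120 0.324, -120 2.418)
dark at 2.436 val 43 (+120 -1.753, -120 0.341)
dark at 0.306 val 48 (+120 2.401, -120 -1.788)
dark at 0.673 val 74 (+120 2.767, -120 -1.422)
dark at -0.558 val 81 (+120 1.536, -120 -2.653)
```

View pics/o6.png

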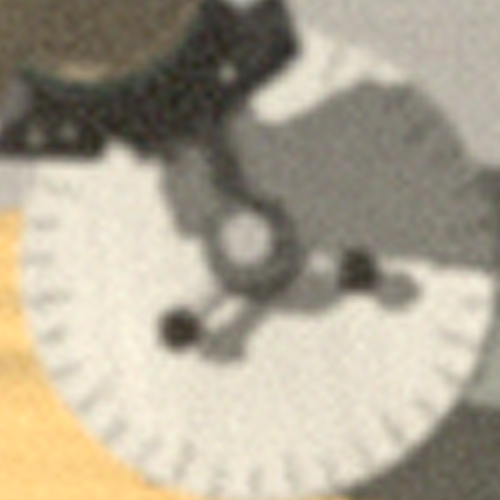

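```bash
python3 -m crank '[[[0.02,0.12,0,-0.03,0.01,0.35],[0.02,0.12,0,-0.03,0.01,0.35],[0.02,0.12,0,-0.03,0.01,0.35],[0.02,0.1,0,-0.03,0.01,0.3],[0,0,0,0,0,0]]]' >/dev/null; python3 d.py;python3 ha.py pics/o7.png
```

```text
t 10.0167 tcp [635.3 111.6 186.7] rpy [-3.136e+00  1.000e-03  1.910e-01] F [0.  1.3 0.6] q7 -1.0 w -0.5
rad 54.8 tan -18.5 yaw 0.191 world-polar 0.517
level rx,ry units [-0.06  0.01]
dark at -1.925 val 41 (+120 0.169, -120 2.264)
dark at 2.280 val 43 (+120 -1.909, -120 0.185)
dark at 0.153 val 49 (+120 2.247, -120 -1.941)
dark at 0.488 val 74 (+120 2.583, -120 -1.606)
dark at -0.286 val 80 (+120 1.808, -120 -2.380)
```

```bash
python3 -m crank '[[[0,0.1,0,-0.03,0.01,0.3],[0,0.05,0,0,0,0.1],[0,0,0,0,0,0]]]' >/dev/null; python3 d.py;python3 ha.py pics/o7.png
python3 -m crank '[[[0,-0.2,0,0,0,0],[0,-0.3,0,0,0,0],[0,-0.3,0,0,0,0],[0,-0.2,-0.2,0,0,0],[0,0,-0.6,0,0,0],[0,0,-0.6,0,0,0],[0,0,-0.6,0,0,0],[0,0,0,0,0,0]]]' >/dev/null; python3 d.py
```

```text
t 10.3167 tcp [636.8 108.6 186.8] rpy [-3.137e+00 -1.000e-03  1.500e-01] F [-0.9  1.7  0.9] q7 -1.03 w 0.2
rad 55.0 tan -17.6 yaw 0.150 world-polar 0.460
level rx,ry units [-0.04 -0.01]
dark at -1.966 val 42 (+120 0.129, -120 2.223)
dark at 2.218 val 43 (+120 -1.971, -120 0.124)
dark at 0.088 val 49 (+120 2.182, -120 -2.006)
dark at 0.418 val 73 (+120 2.513, -120 -1.676)
dark at -0.421 val 81 (+120 1.673, -120 -2.515)
t 11.0333 tcp [631.4 140.9 249.6] rpy [ 3.139 -0.     0.153] F [0.9 0.2 0.6] q7 -1.13 w -0.0
rad 54.7 tan -50.2 yaw 0.153 world-polar 0.895
level rx,ry units [ 0.02 -0.  ]
```

```bash
python3 -m crank '[[[-0.4,0.6,0,0,0,0.14],[-0.4,0.6,0,0,0,0.14],[-0.4,0.6,0,0,0,0.14],[-0.4,0.6,0,0,0,0.14],[-0.4,0.6,0,0,0,0.14],[-0.4,0.6,0,0,0,0.14],[-0.4,0.6,0,0,0,0.14],[-0.4,0.6,0,0,0,0.14],[-0.4,0.55,0,0,0,0.14],[-0.4,0.4,0,0,0,0.14],[0,0,0,0,0,0],[0,0,0,0,0,0]]]' >/dev/null; python3 d.py 534 -62 188
python3 - <<'E'
from h import *
ims=[]
for n in("top","side"):
    p=ctrl.get_image(n);np.save(f"{n}5.npy",p,allow_pickle=True)
    im=ortho(p,206 if n=="top" else 185,s=1.75,x0=470,x1=700,y0=-40,y1=180).copy()
    ims.append(cv2.convertScaleAbs(im,alpha=1.6 if n=="top" else 1.2))
cv2.imwrite("pics/o8.png",np.hstack(ims))
E
```

```text
t 12.0333 tcp [523.8 -41.8 249.5] rpy [ 3.138 -0.005  0.01 ] F [ 0.8  0.5 -0.5] q7 -0.91 w 0.2
units [0.32 0.67 2.05]
rad -62.5 tan 124.1 yaw 0.010 world-polar -2.027
level rx,ry units [ 0.03 -0.05]
```

View pics/o8.png

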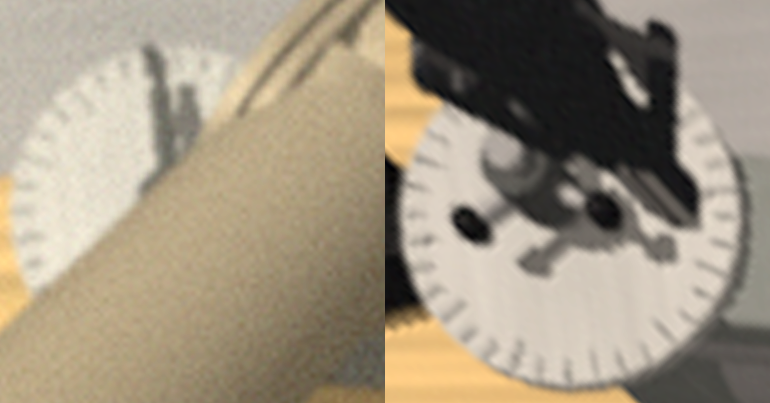

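```bash
python3 -m crank '[[[0.3,0.45,0,0,0,0.1],[0,0,0.3,0,0,0],[0,0,0.5,0,0,0],[0,0,0.5,0,0,0],[0,0,0.4,0,0,0],[0,0,0.15,0,0,0],[0,0,0,0,0,0]]]' >/dev/null; sed -i 's/585,83/570,-96/' d.py; python3 d.py 534 -62 188
```

```text
t 12.7167 tcp [537.6 -45.7 188.1] rpy [ 3.14  -0.004  0.017] F [-0.7  0.2 -0.1] q7 -0.83 w 0.1
units [-0.13  0.54  0.  ]
rad -31.5 tan -50.9 yaw 0.017 world-polar 2.143
level rx,ry units [ 0.01 -0.04]
```

```bash
python3 -m crank '[[[-0.15,0.3,0,0,0.03,0],[0,0.3,0,0,0,0],[0,0.2,0,0,0,-0.1],[-0.04,0.1,0,0,0,-0.4],[-0.04,0.1,0,0,0,-0.4],[-0.04,0.1,0,0,0,-0.4],[-0.04,0.1,0,0,0,-0.4],[-0.04,0.1,0,0,0,-0.4]]]' >/dev/null; python3 d.py
```

```text
t 13.3833 tcp [529.1 -84.7 189.5] rpy [-3.137 -0.009  0.251] F [ 1.6  3.9 -2.1] q7 -0.56 w -0.1
rad -36.8 tan -21.1 yaw 0.251 world-polar 2.872
level rx,ry units [-0.05 -0.09]
```

```bash
python3 -m crank '[[[-0.05,0.1,0.02,-0.01,-0.02,-0.4],[-0.05,0.1,0.02,-0.01,-0.02,-0.4],[-0.05,0.1,0,-0.01,-0.02,-0.4],[-0.05,0.1,0,-0.01,-0.02,-0.4],[-0.05,0.1,0,-0.01,-0.02,-0.4],[-0.05,0.1,0,0,0,-0.4],[-0.05,0.1,0,0,0,-0.4],[-0.05,0.1,0,0,0,-0.4],[-0.05,0.1,0,0,0,-0.4],[-0.05,0.1,0,0,0,-0.4]]]' >/dev/null; python3 d.py
```

```text
t 14.2167 tcp [ 527.  -108.5  191.1] rpy [-3.118 -0.017  0.7  ] F [-0.5  4.8 -0.5] q7 -0.17 w 0.0
rad -40.9 tan -18.2 yaw 0.700 world-polar -2.860
level rx,ry units [-0.22 -0.17]
```

```bash
python3 -m crank '[[[0.02,0.07,0.05,-0.03,-0.03,-0.4],[0.02,0.07,0.05,-0.03,-0.03,-0.4],[0,0.08,0.02,-0.03,-0.03,-0.4],[-0.02,0.08,0.02,-0.03,-0.03,-0.4],[-0.04,0.08,0.02,-0.03,-0.03,-0.4],[-0.04,0.08,0.02,-0.03,-0.03,-0.4],[-0.04,0.08,0,-0.03,-0.03,-0.4],[-0.04,0.08,0,-0.03,-0.03,-0.4]]]' >/dev/null; python3 d.py
```

```text
t 14.8833 tcp [ 531.6 -122.4  189. ] rpy [-3.13  -0.005  1.052] F [-1.8  3.4 -0.5] q7 0.11 w 0.0
rad -41.9 tan -20.3 yaw 1.052 world-polar -2.540
level rx,ry units [-0.12 -0.05]
```

```bash
python3 -m crank '[[[0.02,0.1,0,-0.03,-0.02,-0.4],[0,0.1,0,-0.03,-0.02,-0.4],[-0.02,0.1,0,-0.03,-0.02,-0.4],[-0.02,0.1,0,-0.03,-0.02,-0.4]]]' >/dev/null; python3 d.py; python3 -m crank '[[[0,0.1,0,0,0,-0.3],[0,0.06,0,0,0,-0.2]]]' >/dev/null; python3 d.py
```

```text
t 15.2167 tcp [ 536.3 -128.9  189.4] rpy [-3.132 -0.     1.226] F [-1.7  3.3 -1. ] q7 0.25 w 0.1
rad -42.3 tan -20.6 yaw 1.226 world-polar -2.368
level rx,ry units [-0.09 -0.  ]
t 15.3833 tcp [ 538.3 -130.8  189.5] rpy [-3.127e+00 -2.000e-03  1.281e+00] F [-2.3  3.2 -1. ] q7 0.29 w -0.1
rad -42.5 tan -20.5 yaw 1.281 world-polar -2.310
level rx,ry units [-0.14 -0.02]
```

Still moving freely at about 4 N. I'll take small steps now and watch for the stop.

```bash
python3 -m crank '[[[0,0.1,0,0,0,-0.3],[0,0.08,0,0,0,-0.2]]]' >/dev/null; python3 d.py|head -2;python3 -m crank '[[[0,0.1,0,0,0,-0.2],[0,0.1,0,0,0,-0.1]]]' >/dev/null; python3 d.py|head -2
```

```text
t 15.55 tcp [ 540.2 -132.5  189.5] rpy [-3.121 -0.005  1.335] F [-6.9  3.5  2.9] q7 0.34 w -0.1
rad -42.4 tan -20.5 yaw 1.335 world-polar -2.256
t 15.7167 tcp [ 539.9 -132.8  189.5] rpy [-3.108 -0.009  1.368] F [-8.7  2.9  6.6] q7 0.36 w 0.1
rad -42.1 tan -22.0 yaw 1.368 world-polar -2.256
```

```bash
python3 -m crank '[[[0,0.12,0,0,0,-0.1],[0,0.1,0,0,0,-0.05]]]' >/dev/null; python3 d.py|head -2
```

```text
t 15.8833 tcp [ 539.6 -133.   189.8] rpy [-3.094 -0.014  1.383] F [-7.   3.7  5.2] q7 0.37 w -0.1
rad -42.0 tan -22.9 yaw 1.383 world-polar -2.259
```

```bash
python3 -m crank '[[[0,-0.2,0,0,0,0],[0,-0.4,0,0,0,0],[0,-0.4,0,0,0,0],[0,-0.2,-0.3,0,0,0],[0,0,-0.6,0,0,0],[0,0,-0.6,0,0,0],[0,0,-0.6,0,0,0],[0,0,0,0,0,0]]]' >/dev/null; python3 d.py
python3 -m crank '[[[-0.7,-0.3,0,0,0,0],[-0.8,-0.3,0,0,0,0],[-0.8,-0.3,0,0,0,0],[-0.8,-0.3,0,0,0,0],[-0.8,-0.3,0,0,0,0],[-0.8,-0.3,0,0,0,0],[-0.8,-0.3,0,0,0,0],[-0.8,-0.2,0,0,0,0],[-0.8,0,0,0,0,0],[-0.8,0,0,0,0,0],[-0.5,0,0,0,0,0],[0,0,0,0,0,0]]]' >/dev/null; python3 d.py|head -1
python3 ha.py pics/o9.png
python3 - <<'E'
from h import *
p=np.load("last.npy",allow_pickle=True).item()
a=ortho(p,200,s=1.98,x0=480,x1=690).copy()
q=ctrl.get_image("side");b=ortho(q,200,s=1.98,x0=490,x1=650)
cv2.imwrite("pics/o10.png",cv2.convertScaleAbs(np.vstack([cv2.convertScaleAbs(a,alpha=1.5),b])[:600],alpha=1.0))
E
```

```text
t 16.55 tcp [ 508.1 -135.2  262.5] rpy [-3.11  -0.007  1.376] F [ 0.6 -0.2  0.5] q7 0.33 w -0.0
rad -50.5 tan -53.2 yaw 1.376 world-polar -2.577
level rx,ry units [-0.3  -0.07]
t 17.55 tcp [ 391.5 -387.1  269.9] rpy [-3.136  0.005  1.378] F [-0.2  0.1 -0.1] q7 0.84 w 0.1
dark at 2.219 val 39 (+120 -1.969, -120 0.125)
dark at -1.965 val 41 (+120 0.129, -120 2.224)
dark at 0.016 val 67 (+120 2.110, -120 -2.079)
dark at -0.281 val 76 (+120 1.813, -120 -2.376)
dark at 2.535 val 103 (+120 -1.653, -120 0.441)
```

View pics/o10.png

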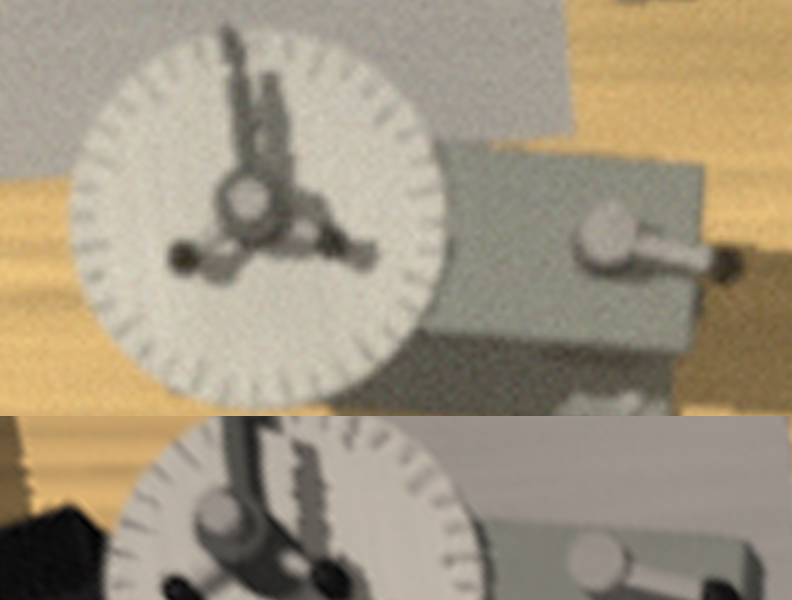

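```bash
python3 - <<'E'
from cell import ctrl
s=ctrl.read_state();print(s["clock"],s["force"],max(map(abs,s["qd"])));print(ctrl.finish_job())
E
```

```text
17.65 [ 0.27850224 -0.38096856  1.38194097] 0.0328888162989016
the job is handed in; nothing more can be done
None
```

I pushed the pointer arm clockwise to the tab, pushed the clamp lever anticlockwise to its stop, then backed the arm away and handed the job in at 17.7 s. No verdict is reported.

- **Pointer:** the last top picture puts it at 0.127 rad in the world frame, the same as before clamping. The tab is at about 0.13 rad, so the tip is within about 1–2 mm of the mark by my estimate.
- **Clamp:** the fingertip stopped advancing and the force rose to about 11 N, which I took as the stop. The picture gives about 1.44 rad, and the joint's stop is 1.4, so that reading is off by a few hundredths. It still fits a locked lever.
- **Forces and clearance:** the contact forces I read stayed between 0 and 11 N. The arm finished at (391, -387, 270) mm with about 1 N on the wrist.
- **Not checked:** I did not measure the jar, hammer, box or mandrel again at the end. The fingertip stayed at least 185 mm above the bench throughout.

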